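# Turn the loaf in the trimming guide and hold its blade guard open

### The job

Quarter-turn the sandwich loaf on the trimming board so its brown crust end sits flush, square and centred against the steel stop bar, flat on the board between the yellow guards, and let go of it. Then pull the black grip of the spring-return guard slide away from the loaf until its black pointer lines up with the red mark, and finish while still holding it there, because the slide springs shut if released. Leave the loaf against the bar and the other things on the counter where they are.

Things in the scene. Friction and masses are not known exactly. Their poses are not given: they have to be found in the camera images.
- guide: loaf-trimming guide, fixed on the counter, place and yaw vary: pale grey board 20 thick (top at z = 20), from x = -85 to +130 and y = -230 to +220 (mm, guide frame). Origin on the counter under the middle of the stop bar's face, z up; the loaf side is +y, the slide side -y. A dark blade slot runs along x at y = 12
- bar_face (a point): centre of the stop bar's face, 50 above the counter (mid-height of the loaf on the board); axes as the guide's. The bar is an upright steel bracket 80 wide along x, 6 thick, from the board up to z = 65; its face lies in the guide's plane y = 0 and looks to +y; a foot 4 high runs back to y = -44
- loaf: rigid sandwich loaf, a block 110 (x) x 58 (y) x 60 (z), about 0.25 kg; origin at the centre of its underside, z up. Pale crumb but for the dark brown +x end. Starts flat on the board on the +y side, clear of the bar, its x axis turned -0.45 to +0.8 rad from the guide's x; when done its x axis points along the guide's -y
- crust_end (a point): centre of the loaf's brown end face: loaf frame x = 55, y = 0, z = 30
- slide (a joint): pull of the guard slide, m: 0 = shut, grows as it is pulled along the guide's -y, end stop at 0.10. A spring drives it shut: about 4 N at 0, 8 to 10 N at the mark. A grey carriage on the board; two arms pass the bar's ends and carry the yellow guards
- guard (a point): middle of the top edge of the slide's yellow guard plate on the guide's -x side, 64 above the counter; its twin is on the +x side. Plates 4 thick, 40 tall, inner faces at guide x = -45 and +45; shut, they reach from y = -20 to +24, so fingers holding the loaf must stay beyond them; pulled, they go back past the bar
- grip (a point): on the axis of the slide's black upright grip, 75 above the counter, a good height to take it. The grip is 30 (x) x 18 (y), from 30 to 95 above the counter; shut, it stands at guide x = 0, y = -92; axes as the guide's. Can be pinched from above across either width, or hooked
- pointer (a point): tip of the black pointer on the slide, guide x = 75, y = -92 when shut, 31 above the counter; it moves with the grip (same y as the grip's centre)
- mark: red index clip fixed on the board beside the slide, 30 (x) x 4 (y) x 8 tall, at guide x = 90; its y varies from run to run, 50 to 80 from the shut pointer towards -y. Origin at the centre of its underside, axes as the guide's: the pointer is at the mark when both have the same y in the guide frame
- offcut: flat brown strip of trimmed crust, 36 x 80 x 10, lying on the board near its far edge, at guide x about 107, y about 6; leave alone
- knife: bread knife lying on the counter behind the guide (its far side, guide x about 0.18), parallel to the guide's y: black handle 26 x 120 x 16, steel blade to +y, 320 long overall; origin under the middle; leave alone
- mug: white mug, 80 across, 90 tall, on the counter to the left; leave alone
- syrup: amber syrup bottle, 66 across, 240 tall, on the counter to the far left; leave alone
- jam: jar with a brass lid, 72 across, 100 tall, on the counter to the right; leave alone
- cup: open paper cup, 84 across, 110 tall, on the counter to the far right; leave alone
Not all that is in view belongs to the job. What is meant by the loaf is not blue, and is the smaller of those in its own colour.

How it is judged:
By the outcome, as a careful person would: the job done as asked, in the order asked, and still so for the second after the job is handed in, while the arm keeps its last pose, push and grip.
It also fails if it takes over 51 s, if anything falls off the work surface, if the arm or the gripper's body presses on something with over 40 N, if the wrist force passes 120 N, or if a joint passes its speed limit or range.

### The arm

A 7-joint arm with a two-finger parallel gripper is mounted at the origin on the work surface. World frame = base frame: x ahead of the robot, y to its left, z up, the work surface at z = 0. Lengths are in m, angles in rad, forces in N, time in s.
With the tool pointing down it reaches from about 0.425 to 0.875 m from the base axis. Payload 4.7 kg.
Tool frame: the origin (TCP) lies midway between the tips of the shut fingers; the grasp point (between the pads) lies 19 mm behind it (ctrl.grip_point_offset is the distance from the TCP to the grasp point, in m); z points along the fingers, y is the line along which they close (so a half turn about z gives the same grasp; the last joint's range is limited). The gripper opens to 87 mm and grips with 3 to 60 N. Pads are 19 mm wide; open, the fingers measure 117 mm over their backs; the gripper's body (75 mm by 190 mm) begins 51 mm behind the grasp point.
Start: joints at [0.014, 0.321, -0.07, 1.45, 0.023, 1.371, -0.057], TCP at [0.65, -0, 0.223] pointing down, gripper open.
Joint ranges: [-2.86, 2.86], [-0.3, 2.09], [-1.38, 1.24], [0.06, 2.45], [-1.56, 4.7], [0.09, 2.05], [-2.69, 2.69]. Speed limits (rad/s): [2.57, 2.57, 3.14, 3.14, 3.14, 3.14, 3.14].

### API

Orientations are given as a rotation vector (axis times angle).
In Python, from bench import ctrl gives the robot as it stands. The module is installed in compiled form; this text tells all that it offers.
- The arm moves only by the shell command python3 -m handwheel 'ROWS' [OPENING] [FORCE]. ROWS is JSON, a list of rows, each an object of numbers: "x", "y", "z": the shift along the tool's x, y, z in m; "wx", "wy", "wz": the turn, a rotation vector about the tool's x, y, z in degrees. A call has 1 to 10 rows; each row is the pose to reach, as a shift and turn from the pose commanded when the call began, along the tool's axes at that moment; what a row does not reach only later rows make up. A row lasts 1/12 s, in which the tool goes at most 41.7 mm and 7.16 degrees, less where a joint would pass 70% of its speed; a pose out of reach is approached as far as the arm can. A call with a gripper value outside its range is refused whole. OPENING is the finger opening in m, from 0 to 0.087, set as the call begins (- or left out, the last holds). The fingers move at their own pace and stop on an object; FORCE is the grip in N (left out, the last holds). Time passes only in rows, so rows that repeat a pose let the fingers close. It gives the time, the measured TCP pose, the force, the opening and the grip force at its end, in the units of the state.
- ctrl.get_state(): the state, without advancing time (a new reading comes with each control period).
- ctrl.get_image(name): name is "scene" or "side" or "wrist"; returns a dict with "image" (480x640x3 uint8, red, green, blue), "K" (3x3 intrinsics, pixels), "k1" (the pictures are not rectified: a ray, as slopes to the right and down, at radius r is drawn at 1 + k1 r^2 times it, then the intrinsics apply), "world_to_cam" (4x4, takes a point from world to camera coordinates); the wrist camera has in their place "hand_eye" (4x4, takes a point from camera to tool coordinates, whose origin is the TCP and whose axes are the flange's). Camera axes: x right, y down, z forward; pixel columns grow to the right and rows downward; lengths in m; the calibration is good to about 2 mm. A picture is of the moment at which its call begins: read the wrist's pose just before it. There is no depth.
- ctrl.close_job(): hands the job in; it is judged then, once.
The state is a dict: "time": time; "joint_positions": joint angles; "qd": joint speeds; "joint_torque": joint torques, N m; "position": TCP position; "tool_rot": TCP orientation; "ft_force": force on the tool from outside, world axes, zero at the start; "torque": the same for the moment, N m; "grip_width": opening from 0.0 (shut) to 1.0 (fully open); "grip_force": force on a finger pad.
Only numpy, scipy, OpenCV 4.12 (cv2) and the standard library are available. Lean on these libraries where they do the work, as an engineer would, in place of code of your own. Each camera call takes 0.05 s, during which the arm holds its last target. There are 200 camera calls.

## Working session

There is one attempt and no reset: what is moved stays moved. The work goes in short steps, Python scripts to look and compute and a shell command to move; the robot and the scene stay as the last step left them, time stands still between calls to the robot, and variables do not carry over. Pictures are saved under pics/ and viewed, at most 10 in all, crops included, and the job is handed in when it is done.

```bash
mkdir -p pics
cat > h.py <<'E'
import numpy as np, cv2, json
from scipy.spatial.transform import Rotation as R
from bench import ctrl
def snap(name):
    s=ctrl.get_state(); d=ctrl.get_image(name)
    K=np.array(d["K"]); k1=d["k1"]
    if name=="wrist":
        T=np.eye(4);T[:3,:3]=R.from_rotvec(s["tool_rot"]).as_matrix();T[:3,3]=s["position"]
        c2w=T@np.array(d["hand_eye"])
    else: c2w=np.linalg.inv(np.array(d["world_to_cam"]))
    return d["image"],K,k1,c2w
def ray(px,K,k1,c2w):
    px=np.atleast_2d(np.asarray(px,float))
    dist=np.array([k1,0,0,0,0],float)
    n=cv2.undistortPoints(px.reshape(-1,1,2),K,dist).reshape(-1,2)
    d=np.c_[n,np.ones(len(n))]@c2w[:3,:3].T
    return c2w[:3,3],d
def onplane(px,z,K,k1,c2w):
    o,d=ray(px,K,k1,c2w); return o+d*((z-o[2])/d[:,2])[:,None]
def proj(P,K,k1,c2w):
    w=np.linalg.inv(c2w); P=np.atleast_2d(np.asarray(P,float))
    return cv2.projectPoints(P,cv2.Rodrigues(w[:3,:3])[0],w[:3,3],K,np.array([k1,0,0,0,0.]))[0].reshape(-1,2)
def save(img,f): cv2.imwrite("pics/"+f,img[:,:,::-1])
E
python3 - <<'E'
from h import *
for n in ["scene","side","wrist"]:
    im,K,k1,c=snap(n); save(im,n+"0.png"); np.savez(f"pics/{n}0.npz",im=im,K=K,k1=k1,c=c)
    print(n,K[0,0],k1,c.round(3).tolist())
s=ctrl.get_state();print(s["time"],s["tool_rot"],s["grip_width"],ctrl.grip_point_offset)
E
```

```text
scene 567.2352125864733 -0.13848140272552997 [[0.409, 0.712, -0.571, 1.3], [0.913, -0.309, 0.268, -0.334], [0.014, -0.63, -0.776, 1.067], [0.0, 0.0, 0.0, 1.0]]
side 481.8913188598697 0.026140485791130753 [[0.913, -0.299, 0.278, 0.28], [-0.408, -0.675, 0.615, -0.616], [0.004, -0.675, -0.738, 0.831], [0.0, 0.0, 0.0, 1.0]]
wrist 354.14322830846254 -0.06700125622464273 [[1.0, 0.002, -0.002, 0.65], [0.001, -0.954, -0.301, 0.082], [-0.003, 0.301, -0.954, 0.383], [0.0, 0.0, 0.0, 1.0]]
0.15 [-2.22071735e+00 -2.22075218e+00  1.81429183e-03] 0.9999235982459376 0.0187
```

View pics/scene0.png

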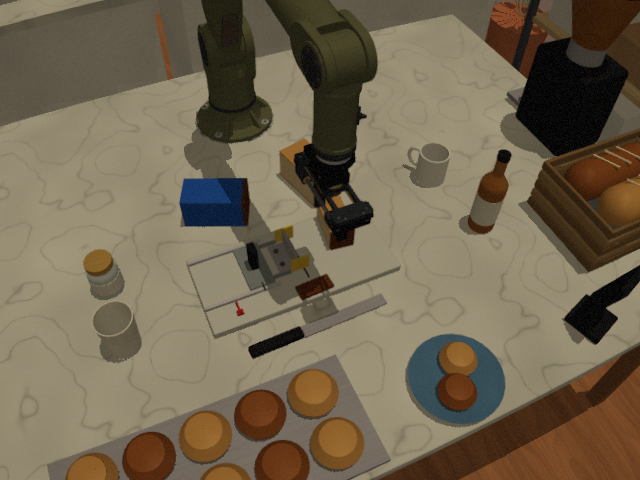

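View pics/side0.png

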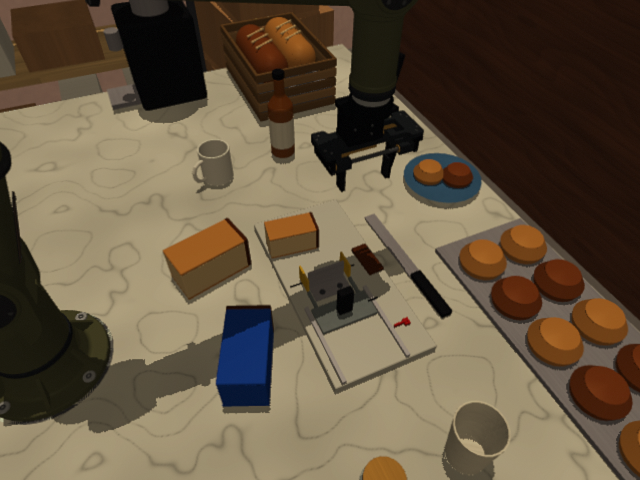

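Candidates for the loaf: blue block (side px 245,355), large tan block on the counter (207,257), and small tan block on the board (292,233). The small tan one fits: it is not blue, it is the smaller tan one, and it is on the board. I'll confirm in a crop.

Run:
```python
from h import *
im=np.load("pics/side0.npz")["im"]; w=np.load("pics/wrist0.npz")["im"]
save(cv2.resize(im[190:400,165:445],None,fx=2.8,fy=2.8,interpolation=cv2.INTER_CUBIC),"crop1.png")
```

```text
(no output)
```

View pics/crop1.png

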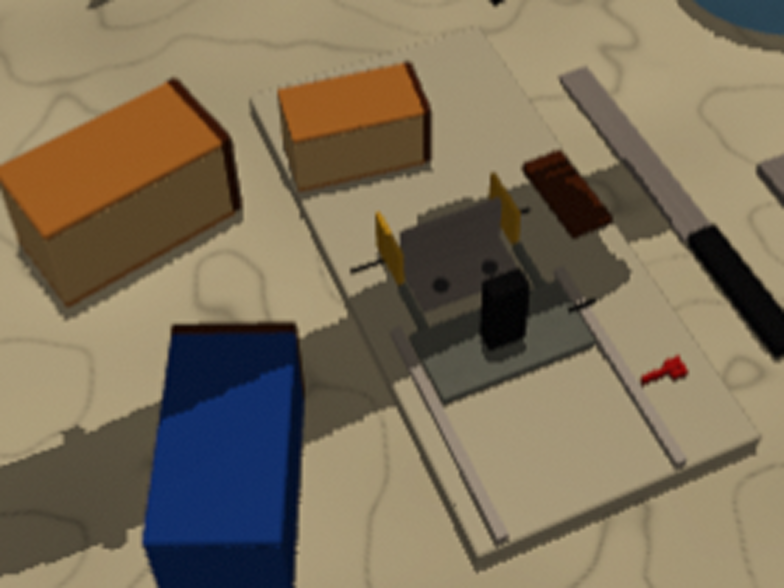

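View pics/wrist0.png

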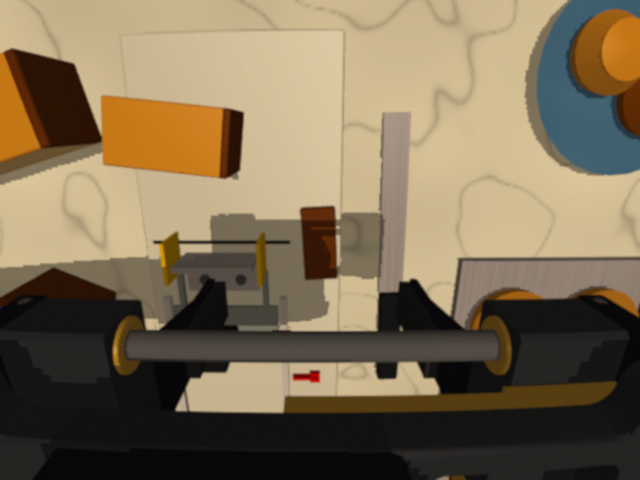

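The crop confirms the small tan loaf on the board: crop (355,125), brown end at (420,115) towards guide +x. The wrist view shows its top at px (103–240, 96–178).

```bash
cat >> h.py <<'E'
def fit2(G,W):
    G=np.array(G,float);W=np.array(W,float)[:,:2];g0=G.mean(0);w0=W.mean(0)
    H=(G-g0).T@(W-w0);th=np.arctan2(H[0,1]-H[1,0],H[0,0]+H[1,1])
    r=np.array([[np.cos(th),-np.sin(th)],[np.sin(th),np.cos(th)]]);return th,w0-r@g0,np.linalg.norm(G@r.T+w0-r@g0-W,axis=1)
E
python3 - <<'E'
from h import *
def ld(n):
    d=np.load(f"pics/{n}0.npz");return d["im"],(d["K"],float(d["k1"]),d["c"])
si,S=ld("side");wi,W=ld("wrist");ci,C=ld("scene")
cs=np.array([(478,556),(757,440),(480,29),(251,98)])/2.8+[165,190]
P=onplane(cs,.02,*S)
print("side corners",P.round(4).tolist()); Gc=[(-.085,-.23),(.13,-.23),(.13,.22),(-.085,.22)]
th,t,e=fit2(Gc,P);print("guide",th,t,e)
Q=onplane([(121,36),(343,30),(338,380)],.02,*W);print("wrist",Q.round(4).tolist())
Q2=onplane([(398,267),(214,333),(186,263)],.02,*C);print("scene",Q2.round(4).tolist())
for nm,im,cam,roi in [("side",si,S,(255,205,325,262)),("wrist",wi,W,(101,85,250,190))]:
    x0,y0,x1,y1=roi; hsv=cv2.cvtColor(im,cv2.COLOR_RGB2HSV);m=np.zeros(im.shape[:2],np.uint8)
    m[y0:y1,x0:x1]=((hsv[y0:y1,x0:x1,1]>190)&(hsv[y0:y1,x0:x1,2]>140))*255
    c=max(cv2.findContours(m,0,2)[0],key=cv2.contourArea).reshape(-1,2)
    r=cv2.minAreaRect((onplane(c,.08,*cam)[:,:2]*1e4).astype(np.float32));print(nm,"loaf",r)
    red=((hsv[...,0]<6)|(hsv[...,0]>174))&(hsv[...,1]>200)&(hsv[...,2]>130)
    rr={"side":(385,310,420,335),"wrist":(285,365,325,388)}[nm];k=np.zeros_like(red);k[rr[1]:rr[3],rr[0]:rr[2]]=1
    ys,xs=np.nonzero(red&k);print("mark",len(xs),onplane([(xs.mean(),ys.mean())],.025,*cam).round(4).tolist())
E
```

```text
side corners [[0.4671, -0.2769, 0.02], [0.6753, -0.2784, 0.02], [0.6794, 0.1665, 0.02], [0.4672, 0.1673, 0.02]]
guide -0.005018202889600733 [ 0.54978242 -0.05029598] [0.00450684 0.00418927 0.00297081 0.00314266]
wrist [[0.4688, 0.1689, 0.02], [0.6783, 0.1703, 0.02], [0.6824, -0.2163, 0.02]]
scene [[0.6824, 0.163, 0.02], [0.6788, -0.2765, 0.02], [0.4776, -0.2798, 0.02]]
side loaf ((5217.9423828125, 764.0658569335938), (532.194091796875, 1014.9239501953125), 82.9849853515625)
mark 20 [[0.6503, -0.2055, 0.025]]
wrist loaf ((5232.962890625, 762.5733642578125), (556.6680297851562, 1020.2988891601562), 83.0118637084961)
mark 89 [[0.6494, -0.2074, 0.025]]
```

Guide origin is about (0.551, -0.051) with yaw near 0. The loaf centre is about (0.525, 0.076), yaw -7°, so the gripper has to turn +83° about world z.

```bash
A='{"x":0.077,"y":-0.133,"wz":-83}'; python3 -m handwheel '[{"x":0.077,"y":-0.133,"wz":-83},{"x":0.077,"y":-0.133,"wz":-83},{"x":0.077,"y":-0.133,"wz":-83},{"x":0.077,"y":-0.133,"wz":-83},{"x":0.077,"y":-0.133,"wz":-83},{"x":0.077,"y":-0.133,"wz":-83},{"x":0.077,"y":-0.133,"wz":-83},{"x":0.077,"y":-0.133,"wz":-83},{"x":0.077,"y":-0.133,"wz":-83},{"x":0.077,"y":-0.133,"wz":-83}]' 0.087 10
python3 -m handwheel '[{"wz":-11.4},{"wz":-11.4},{"wz":-11.4}]'
python3 - <<'E'
from h import *
im,*cam=snap("wrist"); save(im,"w1.png"); s=ctrl.get_state()
print(s["time"],s["position"],R.from_rotvec(s["tool_rot"]).as_matrix().round(3).tolist(),s["joint_positions"])
E
```

```text
0.2 [ 6.49686030e-01 -2.97339678e-05  2.21925140e-01] [[-0.0, 1.0, -0.001], [1.0, 0.0, -0.0], [-0.0, -0.001, -1.0]] [ 0.01409948  0.3215042  -0.07010145  1.45116423  0.02259092  1.37081933
 -0.05692161]invalid input at $[0]: expected keys x, y, z, wx, wy, wz
invalid input at $[0]: expected keys x, y, z, wx, wy, wz
```

View pics/w1.png

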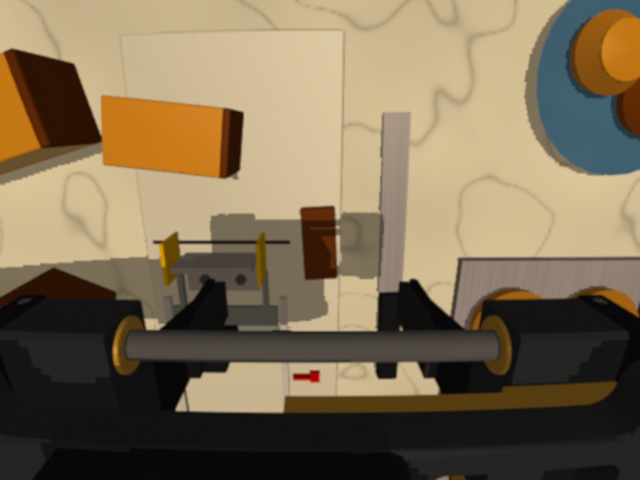

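The picture is unchanged because the move was refused: every row needs all six keys. I'll retype it.

```bash
python3 -m handwheel '[{"x":0.077,"y":-0.133,"z":0,"wx":0,"wy":0,"wz":-83},{"x":0.077,"y":-0.133,"z":0,"wx":0,"wy":0,"wz":-83},{"x":0.077,"y":-0.133,"z":0,"wx":0,"wy":0,"wz":-83},{"x":0.077,"y":-0.133,"z":0,"wx":0,"wy":0,"wz":-83},{"x":0.077,"y":-0.133,"z":0,"wx":0,"wy":0,"wz":-83},{"x":0.077,"y":-0.133,"z":0,"wx":0,"wy":0,"wz":-83},{"x":0.077,"y":-0.133,"z":0,"wx":0,"wy":0,"wz":-83},{"x":0.077,"y":-0.133,"z":0,"wx":0,"wy":0,"wz":-83},{"x":0.077,"y":-0.133,"z":0,"wx":0,"wy":0,"wz":-83},{"x":0.077,"y":-0.133,"z":0,"wx":0,"wy":0,"wz":-83}]' 0.087 10
python3 -m handwheel '[{"x":0,"y":0,"z":0,"wx":0,"wy":0,"wz":-11.4},{"x":0,"y":0,"z":0,"wx":0,"wy":0,"wz":-11.4},{"x":0,"y":0,"z":0,"wx":0,"wy":0,"wz":-11.4},{"x":0,"y":0,"z":0,"wx":0,"wy":0,"wz":-11.4}]'
python3 - <<'E'
from h import *
im,*cam=snap("wrist"); save(im,"w2.png"); s=ctrl.get_state()
M=R.from_rotvec(s["tool_rot"]).as_matrix();print(s["time"],s["position"],M.round(3).tolist(),s["joint_positions"],np.degrees(np.arctan2(M[1,1],M[0,1])))
hsv=cv2.cvtColor(im,cv2.COLOR_RGB2HSV);m=((hsv[...,1]>190)&(hsv[...,2]>140)&(hsv[...,0]<22)&(hsv[...,0]>6)).astype(np.uint8)
n,l,st,ce=cv2.connectedComponentsWithStats(m)
for i in range(1,n):
    if st[i,4]>400:
        ys,xs=np.nonzero(l==i);r=cv2.minAreaRect((onplane(np.c_[xs,ys],.08,*cam)[:,:2]*1e4).astype(np.float32));print(st[i],r)
E
```

```text
time: 1.03
position: [0.5168, 0.077, 0.2225]
tool_rot: [-0.492, -3.103, 0.0]
ft_force: [0.7, 0.9, -0.1]
grip_width: 0.997
grip_force: 0.0
time: 1.37
position: [0.5169, 0.0769, 0.2225]
tool_rot: [-0.195, -3.135, 0.0]
ft_force: [0.0, 0.0, 0.2]
grip_width: 1.004
grip_force: 0.0
1.4167 [0.51692395 0.07692976 0.22248476] [[-0.992, 0.124, -0.0], [0.124, 0.992, -0.0], [0.0, -0.0, -1.0]] [ 0.00233868  0.05990251 -0.20878988  1.75861649  0.01286316  1.3244981
  1.23747077] 82.88957357021863
[ 247    0  137  107 9934] ((3655.0810546875, 988.087646484375), (856.2686157226562, 811.4561157226562), 14.243096351623535)
[280 172  65  10 501] ((4744.7861328125, 815.57861328125), (545.6795043945312, 76.81437683105469), 82.94219207763672)
[ 296  196   32   43 1188] ((5100.3720703125, 767.7990112304688), (277.23822021484375, 380.9397277832031), 82.94854736328125)
[ 282  251   61   33 1828] ((5570.5244140625, 717.2392578125), (554.1806640625, 317.4698486328125), 82.967041015625)
```

View pics/w2.png

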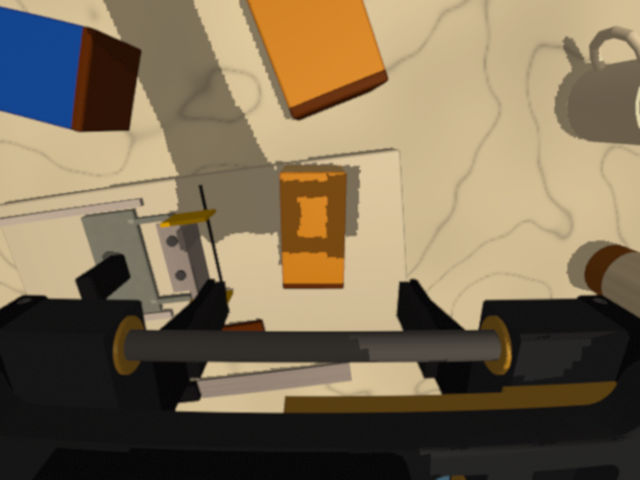

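The view shows the loaf top at px (282–346, 172–288), aligned with the fingers, and the dark slot line at (200,187)–(225,297). Next I descend and grasp.

```bash
python3 -m handwheel '[{"x":0,"y":0,"z":0.041,"wx":0,"wy":0,"wz":0},{"x":0,"y":0,"z":0.082,"wx":0,"wy":0,"wz":0},{"x":0,"y":0,"z":0.12,"wx":0,"wy":0,"wz":0},{"x":0,"y":0,"z":0.15,"wx":0,"wy":0,"wz":0},{"x":0,"y":0,"z":0.175,"wx":0,"wy":0,"wz":0},{"x":0,"y":0,"z":0.191,"wx":0,"wy":0,"wz":0},{"x":0,"y":0,"z":0.191,"wx":0,"wy":0,"wz":0},{"x":0,"y":0,"z":0.191,"wx":0,"wy":0,"wz":0}]'
python3 -m handwheel '[{"x":0,"y":0,"z":0,"wx":0,"wy":0,"wz":0},{"x":0,"y":0,"z":0,"wx":0,"wy":0,"wz":0},{"x":0,"y":0,"z":0,"wx":0,"wy":0,"wz":0},{"x":0,"y":0,"z":0,"wx":0,"wy":0,"wz":0},{"x":0,"y":0,"z":0,"wx":0,"wy":0,"wz":0},{"x":0,"y":0,"z":0,"wx":0,"wy":0,"wz":0},{"x":0,"y":0,"z":0,"wx":0,"wy":0,"wz":0},{"x":0,"y":0,"z":0,"wx":0,"wy":0,"wz":0}]' 0.04 20
python3 - <<'E'
from h import *
d=np.load("pics/wrist0.npz");im=d["im"];cam=(d["K"],float(d["k1"]),d["c"])
g=im[...,:].sum(2).astype(int)
pts=[]
for x in list(range(158,165))+list(range(185,255,3))+list(range(268,288,2)):
    col=g[236:248,x]; w=np.clip(np.median(col)-col-40,0,None)
    if w.sum()>0: pts.append((x,236+(w*np.arange(12)).sum()/w.sum()))
P=onplane(pts,.02,*cam);a,b=np.polyfit(P[:,0],P[:,1],1);r=P[:,1]-a*P[:,0]-b
k=abs(r)<.003;a,b=np.polyfit(P[k,0],P[k,1],1);print("slot yaw",a,"y at .55",a*.55+b,k.sum(),len(P),P[:,0].min(),P[:,0].max())
# right/left board edge at rows, wrist0
for y in range(60,200,20):
    row=im[y].sum(1).astype(int);gr=np.abs(np.diff(row))
    xr=330+np.argmax(gr[330:360]);print(y,onplane([(xr+.5,y)],.02,*cam)[0,:2].round(4),gr[xr])
# yellow guards
hsv=cv2.cvtColor(im,cv2.COLOR_RGB2HSV);m=((hsv[...,0]>20)&(hsv[...,0]<32)&(hsv[...,1]>200)&(hsv[...,2]>90)).astype(np.uint8)[:300,:300]
n,l,st,ce=cv2.connectedComponentsWithStats(m);print(st[st[:,4]>30])
E
```

```text
time: 2.08
position: [0.5164, 0.0769, 0.0311]
tool_rot: [-0.193, -3.134, 0.001]
ft_force: [0.3, 0.5, 0.6]
grip_width: 0.996
grip_force: 0.0
time: 2.75
position: [0.5175, 0.0771, 0.0322]
tool_rot: [0.191, 3.135, 0.0]
ft_force: [-1.3, 0.3, 4.7]
grip_width: 0.665
grip_force: 20.0
slot yaw 0.004717955002236378 y at .55 -0.03577377030693919 40 40 0.48168758003732326 0.6218629525907746
60 [0.6784 0.1442] 55
80 [0.6788 0.1265] 48
100 [0.6782 0.1083] 58
120 [0.6786 0.0897] 54
140 [0.678  0.0706] 49
160 [0.6785 0.0511] 52
180 [0.6779 0.0309] 43
[[    0     0   300   300 89055]
 [  160   234    19    51   600]
 [  256   234    10    52   345]]
```

```bash
python3 -m handwheel '[{"x":0,"y":0,"z":-0.02,"wx":0,"wy":0,"wz":0},{"x":0,"y":0,"z":-0.05,"wx":0,"wy":0,"wz":0},{"x":0,"y":0,"z":-0.07,"wx":0,"wy":0,"wz":0},{"x":0,"y":0,"z":-0.07,"wx":0,"wy":0,"wz":0},{"x":0,"y":0,"z":-0.07,"wx":0,"wy":0,"wz":0}]'
python3 - <<'E'
from h import *
d=np.load("pics/wrist0.npz");im=d["im"];cam=(d["K"],float(d["k1"]),d["c"])
hsv=cv2.cvtColor(im,cv2.COLOR_RGB2HSV);m=((hsv[...,0]>20)&(hsv[...,0]<32)&(hsv[...,1]>200)&(hsv[...,2]>90))
for x0,x1 in((155,185),(250,270)):
    for y in range(236,284,6):
        xs=np.nonzero(m[y,x0:x1])[0]+x0
        if len(xs): print(y,xs.min(),xs.max(),onplane([(xs.min()-.5,y),(xs.max()+.5,y)],.064,*cam)[:,:2].round(4).tolist())
im,*cam=snap("wrist");save(im,"w3.png")
E
```

```text
time: 3.17
position: [0.5172, 0.0769, 0.1017]
tool_rot: [0.191, 3.135, -0.0]
ft_force: [-0.5, -0.6, -3.4]
grip_width: 0.663
grip_force: 20.0
236 172 176 [[0.5162, -0.0157], [0.521, -0.0157]]
242 161 177 [[0.5046, -0.0217], [0.5213, -0.0217]]
248 160 177 [[0.5028, -0.0278], [0.5206, -0.0278]]
254 161 178 [[0.503, -0.034], [0.5209, -0.0339]]
260 161 176 [[0.5022, -0.0402], [0.5182, -0.0401]]
266 162 169 [[0.5024, -0.0465], [0.5104, -0.0464]]
272 163 169 [[0.5025, -0.0528], [0.5096, -0.0528]]
278 164 173 [[0.5027, -0.0593], [0.5128, -0.0592]]
236 261 263 [[0.6014, -0.0156], [0.6042, -0.0156]]
242 257 263 [[0.5973, -0.0215], [0.604, -0.0215]]
248 257 264 [[0.597, -0.0275], [0.6047, -0.0275]]
254 257 264 [[0.5968, -0.0336], [0.6045, -0.0336]]
260 257 264 [[0.5965, -0.0398], [0.6042, -0.0398]]
266 257 264 [[0.5962, -0.046], [0.604, -0.046]]
272 258 264 [[0.5968, -0.0523], [0.6037, -0.0523]]
278 258 262 [[0.5965, -0.0587], [0.6015, -0.0586]]
```

Guards give the guide x as 0.5515 and y as about -0.048. Next I turn the loaf and move it in front of the guards.

```bash
python3 -m handwheel '[{"x":-0.038,"y":-0.026,"z":0,"wx":0,"wy":0,"wz":83},{"x":-0.038,"y":-0.026,"z":0,"wx":0,"wy":0,"wz":83},{"x":-0.038,"y":-0.026,"z":0,"wx":0,"wy":0,"wz":83},{"x":-0.038,"y":-0.026,"z":0,"wx":0,"wy":0,"wz":83},{"x":-0.038,"y":-0.026,"z":0,"wx":0,"wy":0,"wz":83},{"x":-0.038,"y":-0.026,"z":0,"wx":0,"wy":0,"wz":83},{"x":-0.038,"y":-0.026,"z":0,"wx":0,"wy":0,"wz":83},{"x":-0.038,"y":-0.026,"z":0,"wx":0,"wy":0,"wz":83},{"x":-0.038,"y":-0.026,"z":0,"wx":0,"wy":0,"wz":83},{"x":-0.038,"y":-0.026,"z":0,"wx":0,"wy":0,"wz":83}]'
python3 -m handwheel '[{"x":0,"y":0,"z":0,"wx":0,"wy":0,"wz":11.4},{"x":0,"y":0,"z":0,"wx":0,"wy":0,"wz":11.4},{"x":0,"y":0,"z":0,"wx":0,"wy":0,"wz":11.4},{"x":0,"y":0,"z":0,"wx":0,"wy":0,"wz":11.4}]'
python3 - <<'E'
from h import *
im,*cam=snap("wrist"); save(im,"w4.png"); s=ctrl.get_state()
M=R.from_rotvec(s["tool_rot"]).as_matrix();print(s["time"],s["position"],M.round(4).tolist(),np.degrees(np.arctan2(M[1,1],M[0,1])))
z=s["position"][2]-.0322+.08
hsv=cv2.cvtColor(im,cv2.COLOR_RGB2HSV);m=((hsv[...,1]>190)&(hsv[...,2]>60)&(hsv[...,0]<22)&(hsv[...,0]>6)).astype(np.uint8)
n,l,st,ce=cv2.connectedComponentsWithStats(m)
for i in range(1,n):
    if st[i,4]>800:
        ys,xs=np.nonzero(l==i);r=cv2.minAreaRect((onplane(np.c_[xs,ys],z,*cam)[:,:2]*1e4).astype(np.float32));print(st[i],r)
E
```

```text
time: 4.05
position: [0.5497, 0.0463, 0.0987]
tool_rot: [-1.995, -2.422, 0.006]
ft_force: [0.1, 0.8, -2.9]
grip_width: 0.664
grip_force: 20.0
time: 4.38
position: [0.5502, 0.0464, 0.0995]
tool_rot: [-2.217, -2.223, 0.005]
ft_force: [-1.2, 0.1, -3.0]
grip_width: 0.667
grip_force: 20.0
4.4333 [0.55049868 0.04643985 0.09995451] [[-0.0024, 1.0, -0.0027], [1.0, 0.0024, -0.0005], [-0.0005, -0.0027, -1.0]] 0.1349271737151981
[   0   89   82  172 8537] ((4484.76318359375, 1136.0804443359375), (352.8443603515625, 512.83349609375), 13.960040092468262)
[  229   236   166    95 15250] ((5508.697265625, 761.3179931640625), (568.9149169921875, 360.7302551269531), 0.25781211256980896)
[  220   363   360    50 10822] ((5884.5693359375, 321.6427001953125), (1491.997802734375, 238.4434814453125), 0.45612990856170654)
```

View pics/w4.png

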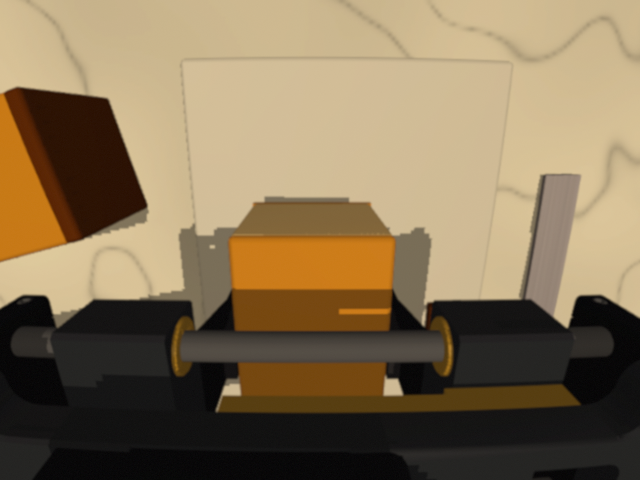

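The loaf's top is at px (230–394, 237–395), square at 0.26° and centred at x=0.551. Next I lower it.

```bash
python3 -m handwheel '[{"x":0,"y":0.0007,"z":0.03,"wx":0,"wy":0,"wz":0},{"x":0,"y":0.0007,"z":0.05,"wx":0,"wy":0,"wz":0},{"x":0,"y":0.0007,"z":0.06,"wx":0,"wy":0,"wz":0},{"x":0,"y":0.0007,"z":0.064,"wx":0,"wy":0,"wz":0},{"x":0,"y":0.0007,"z":0.066,"wx":0,"wy":0,"wz":0},{"x":0,"y":0.0007,"z":0.068,"wx":0,"wy":0,"wz":0},{"x":0,"y":0.0007,"z":0.068,"wx":0,"wy":0,"wz":0},{"x":0,"y":0.0007,"z":0.068,"wx":0,"wy":0,"wz":0}]'
```

```text
time: 5.1
position: [0.5531, 0.0466, 0.0346]
tool_rot: [2.22, 2.221, 0.002]
ft_force: [0.3, -0.0, -2.3]
grip_width: 0.67
grip_force: 20.0
```

```bash
python3 -m handwheel '[{"x":0,"y":0,"z":0.001,"wx":0,"wy":0,"wz":0},{"x":0,"y":0,"z":0.002,"wx":0,"wy":0,"wz":0},{"x":0,"y":0,"z":0.002,"wx":0,"wy":0,"wz":0},{"x":0,"y":0,"z":0.002,"wx":0,"wy":0,"wz":0}]'
python3 - <<'E'
from h import *
p=[]
for i in range(3):
    im,*cam=snap("side"); s=ctrl.get_state();p.append(s["position"]);print(s["position"],s["ft_force"])
save(im,"s5.png")
E
```

```text
time: 5.43
position: [0.5529, 0.0466, 0.0323]
tool_rot: [2.221, 2.221, 0.002]
ft_force: [0.2, -0.2, -0.4]
grip_width: 0.667
grip_force: 20.0
[0.55292984 0.04661346 0.03223701] [ 0.42269099  0.25739113 -0.74886954]
[0.55291168 0.04663393 0.03223289] [-0.219124   -0.36966301  0.28803582]
[0.55294905 0.04666364 0.03224386] [0.75966911 0.37028381 0.56720233]
```

```bash
python3 -m handwheel '[{"x":-0.004,"y":-0.0015,"z":-0.0005,"wx":0,"wy":0,"wz":0},{"x":-0.01,"y":-0.0015,"z":-0.0005,"wx":0,"wy":0,"wz":0},{"x":-0.016,"y":-0.0015,"z":-0.0005,"wx":0,"wy":0,"wz":0},{"x":-0.022,"y":-0.0015,"z":-0.0005,"wx":0,"wy":0,"wz":0},{"x":-0.026,"y":-0.0015,"z":-0.0005,"wx":0,"wy":0,"wz":0},{"x":-0.028,"y":-0.0015,"z":-0.0005,"wx":0,"wy":0,"wz":0},{"x":-0.028,"y":-0.0015,"z":-0.0005,"wx":0,"wy":0,"wz":0},{"x":-0.028,"y":-0.0015,"z":-0.0005,"wx":0,"wy":0,"wz":0}]'
python3 - <<'E'
from h import *
im,*cam=snap("wrist"); s=ctrl.get_state();print(s["position"],s["ft_force"]);save(im,"w6.png")
im,*cam=snap("side");save(im,"s6.png")
save(cv2.resize(im[200:360,240:420],None,fx=3.6,fy=3.6,interpolation=cv2.INTER_CUBIC),"s6c.png")
E
```

```text
time: 6.25
position: [0.5509, 0.0173, 0.0322]
tool_rot: [2.222, 2.219, -0.001]
ft_force: [-0.7, -2.2, 2.2]
grip_width: 0.663
grip_force: 20.0
[0.55093779 0.01726245 0.03223304] [-0.61958225 -3.15159524  1.72890677]
```

```bash
python3 -m handwheel '[{"x":-0.001,"y":0,"z":0,"wx":0,"wy":0,"wz":0},{"x":-0.002,"y":0,"z":0,"wx":0,"wy":0,"wz":0},{"x":-0.002,"y":0,"z":0,"wx":0,"wy":0,"wz":0},{"x":-0.002,"y":0,"z":0,"wx":0,"wy":0,"wz":0}]'
```

```text
time: 6.68
position: [0.5509, 0.0173, 0.0322]
tool_rot: [-2.22, -2.222, -0.001]
ft_force: [-0.0, 1.4, 3.3]
grip_width: 0.662
grip_force: 20.0
```

```bash
python3 -m handwheel '[{"x":-0.001,"y":0,"z":0,"wx":0,"wy":0,"wz":0},{"x":-0.002,"y":0,"z":0,"wx":0,"wy":0,"wz":0},{"x":-0.002,"y":0,"z":0,"wx":0,"wy":0,"wz":0},{"x":-0.002,"y":0,"z":0,"wx":0,"wy":0,"wz":0}]'
```

```text
time: 7.02
position: [0.551, 0.0157, 0.0322]
tool_rot: [-2.22, -2.222, -0.002]
ft_force: [-0.3, 5.2, 3.4]
grip_width: 0.662
grip_force: 20.0
```

```bash
python3 -m handwheel '[{"x":-0.001,"y":0,"z":0,"wx":0,"wy":0,"wz":0},{"x":-0.002,"y":0,"z":0,"wx":0,"wy":0,"wz":0},{"x":-0.002,"y":0,"z":0,"wx":0,"wy":0,"wz":0},{"x":-0.002,"y":0,"z":0,"wx":0,"wy":0,"wz":0}]'
python3 -m handwheel '[{"x":-0.001,"y":0,"z":0,"wx":0,"wy":0,"wz":0},{"x":-0.002,"y":0,"z":0,"wx":0,"wy":0,"wz":0},{"x":-0.002,"y":0,"z":0,"wx":0,"wy":0,"wz":0},{"x":-0.002,"y":0,"z":0,"wx":0,"wy":0,"wz":0}]'
```

```text
time: 7.35
position: [0.551, 0.0157, 0.0322]
tool_rot: [-2.218, -2.222, -0.004]
ft_force: [0.7, 7.7, 3.3]
grip_width: 0.662
grip_force: 20.0
time: 7.68
position: [0.551, 0.0156, 0.0322]
tool_rot: [-2.216, -2.222, -0.007]
ft_force: [0.4, 11.8, 2.2]
grip_width: 0.664
grip_force: 20.0
```

```bash
python3 -m handwheel '[{"x":0.002,"y":0,"z":0,"wx":0,"wy":0,"wz":0},{"x":0.004,"y":0,"z":0,"wx":0,"wy":0,"wz":0},{"x":0.004,"y":0,"z":0,"wx":0,"wy":0,"wz":0}]'
python3 -m handwheel '[{"x":0,"y":0,"z":0,"wx":0,"wy":0,"wz":0},{"x":0,"y":0,"z":0,"wx":0,"wy":0,"wz":0},{"x":0,"y":0,"z":0,"wx":0,"wy":0,"wz":0},{"x":0,"y":0,"z":0,"wx":0,"wy":0,"wz":0},{"x":0,"y":0,"z":0,"wx":0,"wy":0,"wz":0},{"x":0,"y":0,"z":0,"wx":0,"wy":0,"wz":0}]' 0.085 20
python3 -m handwheel '[{"x":0,"y":0,"z":-0.02,"wx":0,"wy":0,"wz":0},{"x":0,"y":0,"z":-0.06,"wx":0,"wy":0,"wz":0},{"x":0,"y":0,"z":-0.1,"wx":0,"wy":0,"wz":0},{"x":0.03,"y":0,"z":-0.14,"wx":0,"wy":0,"wz":0},{"x":0.03,"y":0,"z":-0.17,"wx":0,"wy":0,"wz":0},{"x":0.03,"y":0,"z":-0.19,"wx":0,"wy":0,"wz":0},{"x":0.03,"y":0,"z":-0.19,"wx":0,"wy":0,"wz":0},{"x":0.03,"y":0,"z":-0.19,"wx":0,"wy":0,"wz":0}]'
python3 - <<'E'
from h import *
im,*cam=snap("wrist"); save(im,"w7.png"); np.savez("pics/wrist7.npz",im=im,K=cam[0],k1=cam[1],c=cam[2])
si,*sc=snap("side"); save(si,"s7.png"); np.savez("pics/side7.npz",im=si,K=sc[0],k1=sc[1],c=sc[2])
print(ctrl.get_state()["position"])
a=cv2.resize(im[100:340,120:460],(680,480)) 
b=cv2.resize(si[200:370,235:445],(680,550),interpolation=cv2.INTER_CUBIC)
save(np.vstack([im[140:420,:680-40],b[:0,:640]]) if 0 else cv2.resize(np.hstack([cv2.resize(im,(400,300)),cv2.resize(b,(400,324))[:300]]),None,fx=1,fy=1),"c7.png")
hsv=cv2.cvtColor(im,cv2.COLOR_RGB2HSV);m=((hsv[...,1]>190)&(hsv[...,2]>60)&(hsv[...,0]<22)&(hsv[...,0]>6)).astype(np.uint8)
n,l,st,ce=cv2.connectedComponentsWithStats(m)
for i in range(1,n):
    if st[i,4]>500:
        ys,xs=np.nonzero(l==i);r=cv2.minAreaRect((onplane(np.c_[xs,ys],.08,*cam)[:,:2]*1e4).astype(np.float32));print(st[i],r)
E
```

```text
time: 7.93
position: [0.551, 0.0156, 0.0322]
tool_rot: [-2.22, -2.222, -0.002]
ft_force: [0.6, 4.0, 2.7]
grip_width: 0.668
grip_force: 20.0
time: 8.43
position: [0.5506, 0.014, 0.0319]
tool_rot: [2.222, 2.221, -0.001]
ft_force: [0.1, -0.4, -0.6]
grip_width: 0.96
grip_force: 0.0
time: 9.1
position: [0.5515, 0.0445, 0.2234]
tool_rot: [2.22, 2.22, 0.003]
ft_force: [-0.5, -0.9, -1.7]
grip_width: 0.975
grip_force: 0.0
[0.54995985 0.04402963 0.22065642]
[    0   102   166   133 14667] ((3389.66943359375, 919.49951171875), (1564.767822265625, 813.1796875), 14.268743515014648)
[ 279  204   64  110 6521] ((5513.17236328125, 91.3577880859375), (1073.1842041015625, 571.0761108398438), 89.86680603027344)
[ 391  248   32   65 1163] ((6414.07177734375, -104.12124633789062), (287.46929931640625, 653.0477905273438), 4.016890525817871)
[116 316  30  59 756] ((3663.82470703125, -839.3282470703125), (731.8974609375, 278.892822265625), 76.575439453125)
[478 316  29  58 734] ((7386.63671875, -841.67578125), (268.95855712890625, 736.298095703125), 14.727484703063965)
[ 281  382  334   31 5475] ((7067.380859375, -1519.77685546875), (298.8167419433594, 3751.47607421875), 89.9595718383789)
```

View pics/c7.png

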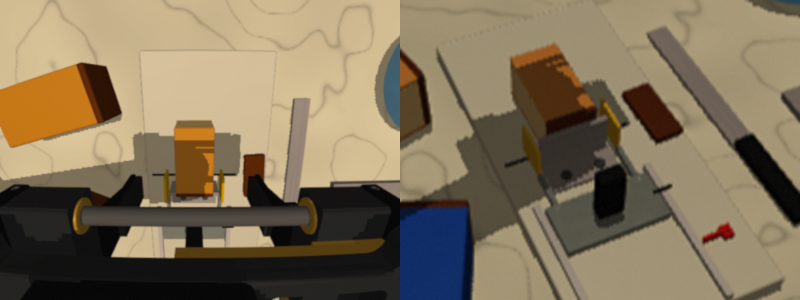

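The loaf is seated: yaw -0.13°, centre x 0.551, crust end at about -0.047, and the side crop shows it against the bar between the guards. Next I move above the black grip.

```bash
python3 -m handwheel '[{"x":-0.04,"y":0.001,"z":0,"wx":0,"wy":0,"wz":0},{"x":-0.08,"y":0.001,"z":0,"wx":0,"wy":0,"wz":0},{"x":-0.12,"y":0.001,"z":0,"wx":0,"wy":0,"wz":0},{"x":-0.16,"y":0.001,"z":0,"wx":0,"wy":0,"wz":0},{"x":-0.184,"y":0.001,"z":0,"wx":0,"wy":0,"wz":0},{"x":-0.184,"y":0.001,"z":0,"wx":0,"wy":0,"wz":0},{"x":-0.184,"y":0.001,"z":0,"wx":0,"wy":0,"wz":0},{"x":-0.184,"y":0.001,"z":0,"wx":0,"wy":0,"wz":0}]' 0.065 20
python3 - <<'E'
from h import *
d=np.load("pics/side7.npz");im=d["im"];cam=(d["K"],float(d["k1"]),d["c"])
m=(im.max(2)<45).astype(np.uint8);m[:, :330]=0;m[:,362:]=0;m[:275]=0;m[320:]=0
n,l,st,ce=cv2.connectedComponentsWithStats(m);i=1+np.argmax(st[1:,4]);ys,xs=np.nonzero(l==i);print(st[i])
# vertical-plane: leftmost/rightmost cols & top
print("top corners pts",onplane([(xs[ys==ys.min()].mean(),ys.min())],.095,*cam).round(4))
print("proj expected top corners",proj([(.5515+a,-.140+b,.095) for a,b in((-.015,-.009),(.015,-.009),(.015,.009),(-.015,.009))]+[(.5515+.075,-.140,.031),(.5515,-.149,.03)],*cam).round(1).tolist())
for n in("side","scene"):
    im,*c=snap(n);save(im,n+"8.png")
    hsv=cv2.cvtColor(im,cv2.COLOR_RGB2HSV);red=((hsv[...,0]<6)|(hsv[...,0]>174))&(hsv[...,1]>200)&(hsv[...,2]>130)
    p=proj([(.65,-.2065,.025)],*c)[0];k=np.zeros_like(red);k[int(p[1])-15:int(p[1])+15,int(p[0])-22:int(p[0])+22]=1
    ys,xs=np.nonzero(red&k);print(n,len(xs),p,onplane(np.c_[xs,ys],.028,*c)[:,:2].min(0),onplane(np.c_[xs,ys],.028,*c)[:,:2].max(0),onplane([(xs.mean(),ys.mean())],.025,*c)[0])
s=ctrl.get_state();print(s["position"],s["tool_rot"])
E
```

```text
time: 9.87
position: [0.5511, -0.1384, 0.2204]
tool_rot: [-2.219, -2.22, 0.001]
ft_force: [0.4, 0.5, 0.6]
grip_width: 0.749
grip_force: 0.0
[336 286  18  33 471]
top corners pts [[ 0.5623 -0.1325  0.095 ]]
proj expected top corners [[341.1, 296.9], [355.4, 291.7], [351.1, 284.7], [336.9, 289.8], [377.9, 297.6], [346.7, 313.8]]
side 31 [404.47819945 320.70317383] [ 0.63254976 -0.21416987] [ 0.65639947 -0.20303527] [ 0.65007966 -0.20638859  0.025     ]
scene 9 [240.5509635  309.85868545] [ 0.64287669 -0.21482873] [ 0.65817763 -0.20496802] [ 0.65185051 -0.2101822   0.025     ]
[ 0.55164273 -0.13748081  0.22112964] [-2.21725003e+00 -2.22322226e+00  5.97239447e-04]
```

The grip is where I expected, at (0.5515, -0.140). Next I descend and pinch it.

```bash
python3 -m handwheel '[{"x":-0.002,"y":0,"z":0.04,"wx":0,"wy":0,"wz":0},{"x":-0.002,"y":0,"z":0.08,"wx":0,"wy":0,"wz":0},{"x":-0.002,"y":0,"z":0.11,"wx":0,"wy":0,"wz":0},{"x":-0.002,"y":0,"z":0.135,"wx":0,"wy":0,"wz":0},{"x":-0.002,"y":0,"z":0.155,"wx":0,"wy":0,"wz":0},{"x":-0.002,"y":0,"z":0.165,"wx":0,"wy":0,"wz":0},{"x":-0.002,"y":0,"z":0.165,"wx":0,"wy":0,"wz":0},{"x":-0.002,"y":0,"z":0.165,"wx":0,"wy":0,"wz":0}]'
python3 -m handwheel '[{"x":0,"y":0,"z":0,"wx":0,"wy":0,"wz":0},{"x":0,"y":0,"z":0,"wx":0,"wy":0,"wz":0},{"x":0,"y":0,"z":0,"wx":0,"wy":0,"wz":0},{"x":0,"y":0,"z":0,"wx":0,"wy":0,"wz":0},{"x":0,"y":0,"z":0,"wx":0,"wy":0,"wz":0},{"x":0,"y":0,"z":0,"wx":0,"wy":0,"wz":0},{"x":0,"y":0,"z":0,"wx":0,"wy":0,"wz":0},{"x":0,"y":0,"z":0,"wx":0,"wy":0,"wz":0}]' 0.02 50
```

```text
time: 10.63
position: [0.5521, -0.1406, 0.0574]
tool_rot: [-2.22, -2.223, -0.0]
ft_force: [0.7, -0.4, 0.3]
grip_width: 0.746
grip_force: 0.0
time: 11.3
position: [0.5505, -0.1415, 0.0572]
tool_rot: [-2.22, -2.22, 0.003]
ft_force: [-4.6, 1.3, 5.1]
grip_width: 0.338
grip_force: 50.0
```

```bash
python3 -m handwheel '[{"x":-0.008,"y":0,"z":0,"wx":0,"wy":0,"wz":0},{"x":-0.018,"y":0,"z":0,"wx":0,"wy":0,"wz":0},{"x":-0.028,"y":0,"z":0,"wx":0,"wy":0,"wz":0},{"x":-0.038,"y":0,"z":0,"wx":0,"wy":0,"wz":0},{"x":-0.048,"y":0,"z":0,"wx":0,"wy":0,"wz":0},{"x":-0.055,"y":0,"z":0,"wx":0,"wy":0,"wz":0},{"x":-0.06,"y":0,"z":0,"wx":0,"wy":0,"wz":0},{"x":-0.062,"y":0,"z":0,"wx":0,"wy":0,"wz":0},{"x":-0.062,"y":0,"z":0,"wx":0,"wy":0,"wz":0},{"x":-0.062,"y":0,"z":0,"wx":0,"wy":0,"wz":0}]'
python3 - <<'E'
from h import *
s=ctrl.get_state();print(s["position"],s["ft_force"])
out=[]
for n in("side","scene"):
    im,*c=snap(n);save(im,n+"9.png");np.savez(f"pics/{n}9.npz",im=im,K=c[0],k1=c[1],c=c[2])
    p=proj([(.63,-.205,.03)],*c)[0].astype(int);print(n,p)
    out.append(cv2.resize(im[p[1]-38:p[1]+38,p[0]-40:p[0]+40],(400,380),interpolation=cv2.INTER_NEAREST))
save(np.hstack(out),"c9.png")
E
```

```text
time: 12.13
position: [0.5506, -0.1998, 0.0572]
tool_rot: [-2.216, -2.219, -0.002]
ft_force: [-5.9, 7.9, 7.3]
grip_width: 0.341
grip_force: 50.0
[ 0.55062395 -0.19978628  0.05716527] [-5.8766954   7.89045052  7.27711944]
side [395 322]
scene [237 301]
```

View pics/c9.png

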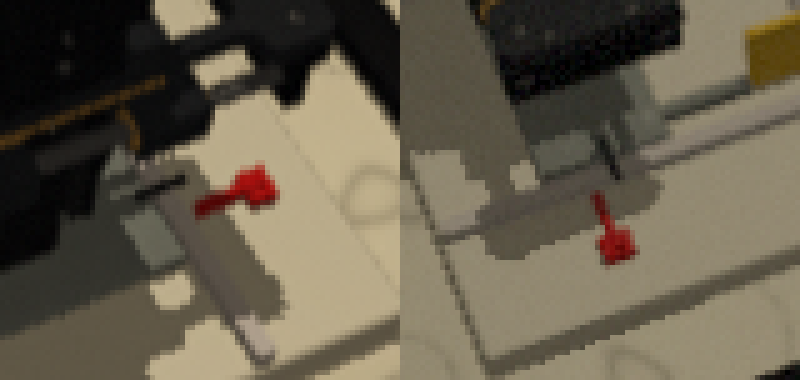

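Crop: in the side half (left) the black pointer tip is at (187,179) and the red mark tip at (197,209). In the scene half (right) they are at (617,176) and (597,195). The pointer is still short of the mark.

```bash
cat > m.py <<'E'
from h import *
def meas(im,c,n):
    hsv=cv2.cvtColor(im,cv2.COLOR_RGB2HSV);p=proj([(.64,-.2065,.028)],*c)[0].astype(int)
    red=((hsv[...,0]<6)|(hsv[...,0]>174))&(hsv[...,1]>180)&(hsv[...,2]>70);k=np.zeros_like(red);k[p[1]-14:p[1]+14,p[0]-20:p[0]+24]=1
    ys,xs=np.nonzero(red&k);Q=onplane(np.c_[xs,ys],.026,*c);print(n,"red",len(xs))
    for a in np.arange(.620,.668,.005):
        q=Q[(Q[:,0]>=a)&(Q[:,0]<a+.005),1]
        if len(q): print("  x",a.round(3),len(q),q.min().round(4),q.mean().round(4),q.max().round(4))
    # pointer: dark pixels near x .612-.627
    k[:]=0;p=proj([(.621,-.200,.031)],*c)[0].astype(int);k[p[1]-9:p[1]+9,p[0]-9:p[0]+9]=1
    ys,xs=np.nonzero((im.max(2)<50)&k);Q=onplane(np.c_[xs,ys],.031,*c);q=Q[(Q[:,0]>.611)&(Q[:,0]<.630)]
    print("  ptr",len(q),q.min(0)[:2].round(4),q.mean(0)[:2].round(4),q.max(0)[:2].round(4))
if __name__=="__main__":
    import sys
    for n in("side","scene"):
        if len(sys.argv)>1:
            d=np.load(f"pics/{n}9.npz");meas(d["im"],(d["K"],float(d["k1"]),d["c"]),n)
        else:
            im,*c=snap(n);meas(im,c,n);save(im,n+"f.png");np.savez(f"pics/{n}f.npz",im=im)
    s=ctrl.get_state();print(s["time"],s["position"],s["ft_force"])
E
python3 m.py old
python3 - <<'E'
from h import *
for n,pt,mk in(("side",(392.4,319.8),[(394.4,325.8),(402,322.4)]),("scene",(240.4,298.2),[(236.4,302),(238.6,308)])):
    d=np.load(f"pics/{n}9.npz");c=(d["K"],float(d["k1"]),d["c"]);print(n,onplane([pt],.031,*c).round(4),onplane(mk,.028,*c).round(4).tolist())
E
```

```text
side red 62
  x 0.62 1 -0.2092 -0.2092 -0.2092
  x 0.625 6 -0.2108 -0.2085 -0.2061
  x 0.63 6 -0.2104 -0.2081 -0.2057
  x 0.635 6 -0.21 -0.2078 -0.206
  x 0.64 6 -0.2096 -0.2072 -0.2048
  x 0.645 14 -0.2148 -0.2087 -0.2024
  x 0.65 16 -0.2151 -0.2087 -0.202
  x 0.655 7 -0.2132 -0.2079 -0.2028
  ptr 33 [ 0.611  -0.1976] [ 0.6198 -0.1855] [ 0.6297 -0.1748]
scene red 44
  x 0.625 1 -0.209 -0.209 -0.209
  x 0.63 4 -0.2107 -0.2093 -0.2079
  x 0.635 3 -0.2104 -0.2095 -0.2084
  x 0.64 3 -0.2113 -0.2102 -0.2093
  x 0.645 5 -0.2118 -0.2093 -0.205
  x 0.65 12 -0.2154 -0.2097 -0.2039
  x 0.655 12 -0.2163 -0.2108 -0.2056
  x 0.66 4 -0.214 -0.2087 -0.2044
  ptr 10 [ 0.6123 -0.2008] [ 0.6179 -0.1984] [ 0.6247 -0.1965]
12.2333 [ 0.55061768 -0.19961243  0.05714099] [-6.94518237  8.5024944   8.46534897]
side [[ 0.6267 -0.1982  0.031 ]] [[0.6247, -0.2102, 0.028], [0.6422, -0.2094, 0.028]]
scene [[ 0.6256 -0.1976  0.031 ]] [[0.6294, -0.2085, 0.028], [0.6458, -0.2092, 0.028]]
```

The gap is about 10 mm. I'll pull 9.5 mm further and look again.

```bash
python3 -m handwheel '[{"x":-0.003,"y":0,"z":0,"wx":0,"wy":0,"wz":0},{"x":-0.006,"y":0,"z":0,"wx":0,"wy":0,"wz":0},{"x":-0.0085,"y":0,"z":0,"wx":0,"wy":0,"wz":0},{"x":-0.0095,"y":0,"z":0,"wx":0,"wy":0,"wz":0},{"x":-0.0095,"y":0,"z":0,"wx":0,"wy":0,"wz":0},{"x":-0.0095,"y":0,"z":0,"wx":0,"wy":0,"wz":0},{"x":-0.0095,"y":0,"z":0,"wx":0,"wy":0,"wz":0},{"x":-0.0095,"y":0,"z":0,"wx":0,"wy":0,"wz":0}]'
python3 - <<'E'
from h import *
out=[]
for n in("side","scene"):
    im,*c=snap(n);save(im,n+"10.png");np.savez(f"pics/{n}10.npz",im=im,K=c[0],k1=c[1],c=c[2])
    p=proj([(.63,-.205,.03)],*c)[0].astype(int);print(n,p)
    out.append(cv2.resize(im[p[1]-25:p[1]+25,p[0]-20:p[0]+20],(400,500),interpolation=cv2.INTER_NEAREST))
save(np.hstack(out),"c10.png")
E
```

```text
time: 12.9
position: [0.5506, -0.2087, 0.0571]
tool_rot: [-2.215, -2.219, -0.002]
ft_force: [-8.4, 8.3, 7.9]
grip_width: 0.344
grip_force: 50.0
side [395 322]
scene [237 301]
```

View pics/c10.png

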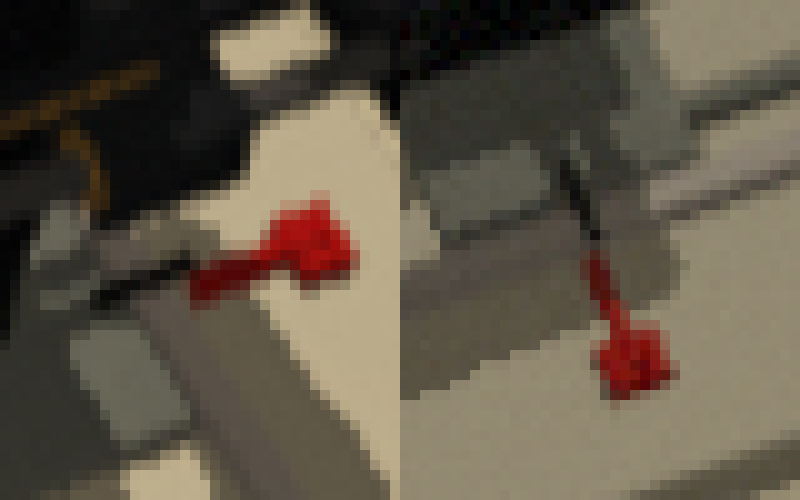

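Crop: side half (left) has the pointer tip at (190,265) and the mark's strip from (195,283) to (265,257). Scene half (right) has the pointer from (568,165) to (597,235) and the strip from (595,255) to (617,320). They are nearly aligned, so I'll compute the residual.

Run:
```python
from h import *
off={"side":(375,297),"scene":(217,276)}
for n,pt,mk in(("side",[(100,299),(145,282),(188,266)],[(197,282),(225,272),(255,261)]),("scene",[(168,167),(182,200),(196,234)],[(195,258),(202,280),(213,308)])):
    d=np.load(f"pics/{n}10.npz");c=(d["K"],float(d["k1"]),d["c"]);o=np.array(off[n])-.5
    print(n,"ptr",onplane(np.array(pt)/10+o,.031,*c)[:,:2].round(4).tolist())
    for z in(.024,.026,.028):print("  mark",z,onplane(np.array(mk)/10+o,z,*c)[:,:2].round(4).tolist())
    # expected silhouette centre of a 4x8 strip, per x, for mark at y0
    for y0 in(-.206,-.207,-.208,-.209,-.210):
        P=[]
        for x in(.6295,.6345,.6395):
            q=proj([(x,y0+a,z) for a in(-.002,.002) for z in(.02,.028)],*c)
            r=onplane(q,.031,*c)[:,1];P.append((r.min()+r.max())/2)
        print("  y0",y0,"silhouette mid at z.031:",np.round(P,4))
    print("  seen mark at z.031",onplane(np.array(mk)/10+o,.031,*c)[:,:2].round(4).tolist())
```

```text
side ptr [[0.6052, -0.2051], [0.6151, -0.2053], [0.6245, -0.2055]]
  mark 0.024 [[0.6273, -0.2058], [0.6335, -0.206], [0.6402, -0.2062]]
  mark 0.026 [[0.6265, -0.2068], [0.6326, -0.2071], [0.6393, -0.2072]]
  mark 0.028 [[0.6256, -0.2078], [0.6317, -0.2081], [0.6384, -0.2083]]
  y0 -0.206 silhouette mid at z.031: [-0.2095 -0.2095 -0.2095]
  y0 -0.207 silhouette mid at z.031: [-0.2105 -0.2105 -0.2105]
  y0 -0.208 silhouette mid at z.031: [-0.2115 -0.2115 -0.2115]
  y0 -0.209 silhouette mid at z.031: [-0.2125 -0.2125 -0.2125]
  y0 -0.21 silhouette mid at z.031: [-0.2135 -0.2135 -0.2135]
  seen mark at z.031 [[0.6243, -0.2094], [0.6304, -0.2096], [0.637, -0.2098]]
scene ptr [[0.6047, -0.2067], [0.614, -0.2067], [0.6236, -0.2068]]
  mark 0.024 [[0.6248, -0.2082], [0.6308, -0.2087], [0.6385, -0.2088]]
  mark 0.026 [[0.6261, -0.2084], [0.6321, -0.2089], [0.6398, -0.2091]]
  mark 0.028 [[0.6274, -0.2087], [0.6333, -0.2091], [0.641, -0.2093]]
  y0 -0.206 silhouette mid at z.031: [-0.2068 -0.2068 -0.2068]
  y0 -0.207 silhouette mid at z.031: [-0.2078 -0.2078 -0.2078]
  y0 -0.208 silhouette mid at z.031: [-0.2088 -0.2088 -0.2088]
  y0 -0.209 silhouette mid at z.031: [-0.2098 -0.2098 -0.2098]
  y0 -0.21 silhouette mid at z.031: [-0.2108 -0.2108 -0.2108]
  seen mark at z.031 [[0.6293, -0.209], [0.6353, -0.2095], [0.6429, -0.2097]]
```

Side says 0.8 mm short and scene 1.7 mm, so I'll pull about 1.1 mm more. Then I'll settle and check the loaf numerically.

```bash
python3 -m handwheel '[{"x":-0.0011,"y":0,"z":0,"wx":0,"wy":0,"wz":0},{"x":-0.0011,"y":0,"z":0,"wx":0,"wy":0,"wz":0},{"x":-0.0011,"y":0,"z":0,"wx":0,"wy":0,"wz":0},{"x":-0.0011,"y":0,"z":0,"wx":0,"wy":0,"wz":0},{"x":-0.0011,"y":0,"z":0,"wx":0,"wy":0,"wz":0},{"x":-0.0011,"y":0,"z":0,"wx":0,"wy":0,"wz":0}]'
python3 - <<'E'
from h import *
def orange(im,cam,roi,t):
    x0,y0,x1,y1=roi;hsv=cv2.cvtColor(im,cv2.COLOR_RGB2HSV);m=((hsv[...,1]>185)&(hsv[...,2]>60)&(hsv[...,0]<22)&(hsv[...,0]>5)).astype(np.uint8)
    k=np.zeros_like(m);k[y0:y1,x0:x1]=1;n,l,st,ce=cv2.connectedComponentsWithStats(m*k);i=1+np.argmax(st[1:,4])
    ys,xs=np.nonzero(l==i);print(t,st[i],cv2.minAreaRect((onplane(np.c_[xs,ys],.08,*cam)[:,:2]*1e4).astype(np.float32)))
im,*c=snap("wrist");save(im,"wf.png");c0=proj([(.5515,.007,.08)],*c)[0].astype(int);orange(im,c,(c0[0]-60,max(0,c0[1]-100),c0[0]+60,c0[1]+110),"wrist")
d=np.load("pics/side7.npz");orange(d["im"],(d["K"],float(d["k1"]),d["c"]),(285,210,350,275),"side before")
im,*c=snap("side");orange(im,c,(285,210,350,275),"side now");save(im,"sf.png")
a=cv2.imread("pics/s7.png")[...,::-1][205:275,285:345];print("patch diff",np.abs(a.astype(int)-im[205:275,285:345]).mean())
s=ctrl.get_state();print(s["time"],s["position"],s["ft_force"],s["grip_force"])
E
```

```text
time: 13.5
position: [0.5507, -0.2097, 0.0572]
tool_rot: [-2.215, -2.219, -0.002]
ft_force: [-7.3, 10.0, 8.4]
grip_width: 0.339
grip_force: 50.0Traceback (most recent call last):
  File "<stdin>", line 6, in <module>
  File "<stdin>", line 4, in orange
    return _wrapfunc(a, 'argmax', axis=axis, out=out, **kwds)
    return bound(*args, **kwds)
ValueError: attempt to get argmax of an empty sequence
```

Run:
```python
from h import *
im,*c=snap("wrist")
print(proj([(.5515+a,y,.08) for a in(-.029,.029) for y in(-.048,.062)],*c).round(0).tolist())
hsv=cv2.cvtColor(im,cv2.COLOR_RGB2HSV);m=((hsv[...,1]>140)&(hsv[...,2]>30)&(hsv[...,0]<24)&(hsv[...,0]>2)).astype(np.uint8)
n,l,st,ce=cv2.connectedComponentsWithStats(m)
for i in range(1,n):
    if st[i,4]>800: ys,xs=np.nonzero(l==i);print(st[i],cv2.minAreaRect((onplane(np.c_[xs,ys],.08,*c)[:,:2]*1e4).astype(np.float32)))
si,*sc=snap("side");a=cv2.imread("pics/s7.png")[...,::-1][205:275,285:345];print("patch diff",np.abs(a.astype(int)-si[205:275,285:345]).mean())
```

```text
[[227.0, -113.0], [257.0, -195.0], [400.0, -112.0], [370.0, -193.0]]
[ 491    0   73   28 1994] ((6285.03515625, -861.600341796875), (273.9364929199219, 91.98834228515625), 3.6722793579101562)
[ 191   38   38  111 3228] ((5131.36083984375, -1153.7691650390625), (120.52533721923828, 388.7469787597656), 0.0856361985206604)
[ 396   38   38  111 3141] ((5890.05615234375, -1152.2464599609375), (117.8785400390625, 387.6669006347656), 0.18185967206954956)
[   0   64   77   44 2114] ((4457.271484375, -1117.0743408203125), (148.87266540527344, 320.72918701171875), 78.85890197753906)
[ 154  386  368   28 6955] ((5646.8544921875, -2536.508056640625), (1844.7095947265625, 147.62921142578125), 0.42814478278160095)
patch diff 38.39380952380952
```

Run:
```python
from h import *
for n in("scene","side"):
    im,*c=snap(n);q=proj([(.5515+a,y,.08) for a,y in((-.029,-.048),(.029,-.048),(.029,.062),(-.029,.062))],*c);print(n,q.round(0).tolist())
    hsv=cv2.cvtColor(im,cv2.COLOR_RGB2HSV);m=((hsv[...,1]>150)&(hsv[...,2]>40)&(hsv[...,0]<22)&(hsv[...,0]>3)).astype(np.uint8)
    k=np.zeros_like(m);cv2.fillConvexPoly(k,q.astype(np.int32),1);k2=cv2.dilate(k,np.ones((9,9)));
    ys,xs=np.nonzero(m*k2);P=onplane(np.c_[xs,ys],.08,*c)[:,:2];print(" frac",(m*k).sum()/k.sum(),P.min(0).round(4),P.max(0).round(4),cv2.minAreaRect((P*1e4).astype(np.float32)))
```

```text
scene [[286.0, 229.0], [296.0, 248.0], [340.0, 232.0], [330.0, 215.0]]
 frac 0.8904109589041096 [ 0.5244 -0.0515] [0.5912 0.06  ] ((5578.228515625, 41.75787353515625), (662.8410034179688, 1116.3643798828125), 0.2648939788341522)
side [[313.0, 266.0], [339.0, 257.0], [317.0, 222.0], [292.0, 230.0]]
 frac 0.950354609929078 [ 0.5203 -0.0483] [0.579  0.0618] ((5496.11474609375, 68.60614013671875), (1101.1668701171875, 586.6947021484375), 89.833740234375)
```

The side view gives the loaf as 110 × 58.7 mm, yaw about 0.2°, y -0.048 to 0.062, so it is still flush. The pointer is at the mark and the grip is held, so I'm handing in.

```bash
python3 -c "
from bench import ctrl
print(ctrl.get_state()['position']);print(ctrl.close_job())"
```

```text
[ 0.55062806 -0.20968142  0.05712844]
the job is handed in; nothing more can be done
None
```

I handed the job in with the loaf released flush, square and centred against the bar, and the slide still held with its pointer within about 1 mm of the red mark by my last estimate; I did not re-image the pointer after the final 1.1 mm pull.

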